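# Press a test cartridge into the sprung port of the reader and hold it

### The arm

A 6-joint arm with a two-finger parallel gripper is mounted at the origin on the work surface. World frame = base frame: x ahead of the robot, y to its left, z up, the work surface at z = 0. Lengths are in mm, angles in rad, forces in N, time in s.
With the tool pointing down it reaches from about 275 to 775 mm from the base axis. Payload 14.6 kg.
Tool frame: the origin (TCP) lies at the very end of the fingers, on their centre line; the grasp point (between the pads) lies 19 mm behind it; z points along the fingers, y is the direction in which the jaws open and shut (so a half turn about z gives the same grasp; the last joint's range is limited). The gripper opens to 85 mm and grips with 20 to 120 N. Pads are 22 mm wide; open, the fingers measure 114 mm over their backs; the gripper's body (76 mm by 85 mm) begins 54 mm behind the grasp point. The pads swing forward as they close: fully open they stand 13 mm farther back than shut.
Start: joints at [1.048, 0.263, -0.048, 1.259, 0, 1.415], TCP at [188.775, 489.89, 231.278] pointing down, gripper open.
Joint ranges: [-2.65, 2.65], [-0.89, 1.7], [-1.18, 1.37], [-2.13, 2.11], [-1.35, 1.29], [-3.14, 3.14]. Speed limits (rad/s): [1.89, 1.89, 2.57, 2.79, 3.14, 3.14].

### API

Orientations are given as a unit quaternion [w, x, y, z].
In Python, from station import ctrl, vision, order gives the robot as it stands.
- The arm moves only by the tool apply_moves, never from a script. Its argument "increments" is a list that holds one entry, the list of rows, each a list of 7 numbers: the shift along the tool's x, y, z as a fraction of full scale, then the turn, a rotation vector about the tool's x, y, z as a fraction of full scale, then the gripper's target within -1 to 1 (fully open at 1, half-way at 0, shut at -1). A call has 1 to 5 rows; each row is the pose to reach, as a shift and turn from the pose commanded when the call began, along the tool's axes at that moment; what a row does not reach only later rows make up. Full scale, the value 1, is 0.1 m for a shift and 0.5 rad for a turn. A row lasts 1/8 s, in which the tool goes at most 62.5 mm and 10.7 degrees, less where a joint would pass 70% of its speed; a pose out of reach is approached as far as the arm can. A call with a number of a shift or a turn outside -1 to 1 is refused whole. A call with a gripper value outside its range is refused whole. The fingers move at their own pace and stop on an object; "newtons" is the grip in N (left out, the last holds). Time passes only in rows, so rows that repeat a pose let the fingers close. It gives the time, the measured TCP pose, the force and the opening at its end, in the units of the state.
- ctrl.state(): the state, without advancing time (a new reading comes with each control period).
- vision.camera(name): name is "side" or "top" or "wrist"; returns a dict with "frame" (384x512x3 uint8, red, green, blue), "K" (3x3 intrinsics, pixels), "R" (3x3) and "t" (3): a world point X has camera coordinates R X + t. Camera axes: x right, y down, z forward; pixel columns grow to the right and rows downward; lengths in mm; the calibration is good to about 2 mm. The wrist camera is an equidistant fisheye: a pixel r from the principal point sees the ray r / f radians off the axis. A picture is of the moment at which its call begins. There is no depth.
- order.close_job(): hands the job in, once; it reports no verdict.
Trained networks look in a picture, given as the dict that the camera call returned (one of the last four; its "shot" number tells which), for a name from the list of things; names that differ only in an ending like _2 or _b are one class to them, and where a whole thing is asked for, a point or a joint stands for the part that bears it (a point fixed in the world has none). Each returns a list of dicts, best first, with "score" (0 to 1); they miss things now and then, are a little off and sometimes report something else, mostly with a low value. They report only what shows in the picture. A call takes as long as a camera call. They do not tell look-alikes from the thing itself.
- vision.masks_of(name, picture): "pixels" (384x512 bool, what is visible of it) and "box" ([left, top, right, bottom] in pixels, round what is visible of it).
- vision.tip_of(name, picture): "uv" ([column, row] in pixels: a listed point, or the origin of a listed thing).
The state is a dict: "t": time; "joint_pos": joint angles; "joint_velocities": joint speeds; "joint_efforts": joint torques, N m; "ee_pos": TCP position; "ee_rot": TCP orientation; "ft_force": force on the tool from outside, world axes, zero at the start; "ft_torque": the same for the moment, N m; "grip_width": opening from 0.0 (shut) to 1.0 (fully open).
Only numpy, scipy, OpenCV 4.12 (cv2) and the standard library are available. Lean on these libraries where they do the work, as an engineer would, in place of code of your own. Each camera call takes 0.05 s, during which the arm holds its last target. There are 200 camera calls.

### The job

Take the blue-topped test cartridge out of the rack and put it into the port of the white reader that is open, the one with the green stop ring (a red blanking cap closes the other; which is which changes). Push the cartridge down against the sprung plunger until its flange rests firmly on the green ring, without ramming it, and finish while still holding it pressed down there, or the spring will lift it again. Leave the other cartridges, the dark jar and the test cassette where they are.

Things in the scene. Friction and masses are not known exactly. Their poses are not given: they have to be found in the camera images.
- cart_blue_centre (a point): blue-topped cartridge, 70 g, 82 mm tall, hanging upright in the rack; point on its axis, 41 mm above its foot. From the foot up: white barrel 28 mm in diameter, 40 mm long (foot chamfered 3 mm); blue flange 42 mm in diameter, 6 mm thick; blue round grip 26 mm in diameter, 36 mm tall. Pinch the grip about 22 mm above the flange's top (27 mm above this point) so that the fingertips clear the flange
- cart_yellow_centre (a point): a spare one with a yellow grip, same shape as the blue one; to be left hanging in the rack. Point at its centre, 41 mm above its foot
- cart_black_centre (a point): a spare one with a black grip, same shape as the blue one; to be left hanging in the rack. Point at its centre, 41 mm above its foot
- rack: fixed aluminium block, 60 (its x) by 230 (its y) by 42 mm high, origin under its centre. Three 31 mm through holes along its y, at y = -75, 0, +75 mm; a cartridge hangs in each by its flange, whose underside lies on the top, 42 mm up. Which cartridge is in which hole varies. Fingers closing along the rack's x stay clear of the neighbours
- reader: fixed white cartridge reader, 170 (its x) by 220 mm (its y), flat top deck 90 mm high; origin under its centre. Two upright 31 mm ports in the deck at x = +25 mm, y = +50 mm (left) and -50 mm (right), a brass spring plunger in each. A free plunger's head is 20 mm below the deck (25 mm below the green ring's top)
- collar: green stop ring fixed on the deck, centred on the open port; outer diameter 48, inner 36, 5 mm thick; origin at the centre of its underside, on the deck (90 mm above the counter). The flange must rest on its top, 95 mm above the counter; the foot is then 55 mm above the counter. The foot meets the plunger with the flange still 15 mm above the ring
- cap: red blanking cap fixed over the closed port, 48 mm in diameter, 14 mm high; origin at the centre of its underside, on the deck
- plunger_left (a joint): how far the spring plunger in the left port (reader's +y) is pressed down, m: 0 free, 0.015 when the cartridge's flange is on the ring. The spring pushes back with about 5 N at the start and 9 N at 0.015; beyond that the ring is a hard stop and 3 to 12 N more is plenty
- plunger_right (a joint): the same for the right port (reader's -y)
- reagent: dark screw-top jar, 54 mm in diameter, 100 mm high, loose, on the far side; leave alone. Origin under its centre
- cassette: white test cassette, 22 by 72 by 6 mm, lying loose on the counter between the reader and the rack; leave alone. Origin under its centre
Things that resemble listed ones, but are neither listed nor needed, are in the scene too. What is meant by the part that bears cart_blue_centre is not orange, and is the larger of those in its own colour.

How it is judged:
By the outcome, as a careful person would: the job done as asked, in the order asked, and still so for the second after the job is handed in, while the arm keeps its last pose, push and grip.
It also fails if it takes over 46 s, if anything falls off the work surface, if the arm or the gripper's body presses on something with over 40 N, if the wrist force passes 120 N, or if a joint passes its speed limit or range.

## Working session

There is one attempt and no reset: what is moved stays moved. The work goes in short steps, Python scripts to look and compute and a tool call to move; the robot and the scene stay as the last step left them, time stands still between calls to the robot, and variables do not carry over. Pictures are saved under pics/ and viewed, about 8 in all and at most 12, crops included, and the job is handed in when it is done.

Besides the shell and the picture viewer there is one more tool, called after "Call:" as a command line: name --argument value ..., lists and objects as JSON in quotes. apply_moves: Moves the arm, as the interface text tells. Shift numbers are shares of 0.1 m and turn numbers shares of 0.5 rad, none past 1 either way. Its arguments: {"type":"object","properties":{"increments":{"type":"array"},"newtons":{"type":"number"}},"required":["increments"]}

```bash
mkdir -p pics; ls; cat > h.py <<'E'
import numpy as np, cv2
from station import ctrl, vision, order
def ray(c,uv):
    K,R,t=map(np.array,(c["K"],c["R"],c["t"]))
    d=np.linalg.inv(K)@np.array([uv[0],uv[1],1.0])
    return -R.T@t, R.T@d
def onz(c,uv,z):
    o,d=ray(c,uv); return o+d*(z-o[2])/d[2]
def tri(c1,u1,c2,u2):
    A=[];b=[]
    for c,u in((c1,u1),(c2,u2)):
        o,d=ray(c,u); d=d/np.linalg.norm(d); P=np.eye(3)-np.outer(d,d); A.append(P);b.append(P@o)
    return np.linalg.lstsq(np.vstack(A),np.hstack(b),rcond=None)[0]
def save(c,n,crop=None,s=1):
    f=c["frame"][:,:,::-1]
    if crop: f=f[crop[1]:crop[3],crop[0]:crop[2]]
    cv2.imwrite("pics/"+n,cv2.resize(np.ascontiguousarray(f),None,fx=s,fy=s,interpolation=cv2.INTER_CUBIC))
E
python3 - <<'E'
from h import *
T=vision.camera("top");S=vision.camera("side")
cv2.imwrite("pics/a.png",np.hstack([cv2.resize(x["frame"][:,:,::-1],(400,300)) for x in(T,S)]))
save(T,"top.png",None,1.5);save(S,"side.png",None,1.5)
np.set_printoptions(precision=1,suppress=True)
for n in["cart_blue_centre","cart_yellow_centre","cart_black_centre","rack","reader","collar","cap","reagent","cassette"]:
    for nm,c in(("top",T),("side",S)):
        print(n,nm,[(np.round(d["uv"],1).tolist(),round(d["score"],2)) for d in vision.tip_of(n,c)[:4]])
print(ctrl.state())
E
```

```text
pics
cart_blue_centre top [([191.1, 198.7], 0.68), ([202.1, 239.4], 0.62), ([207.6, 277.4], 0.54)]
cart_blue_centre side [([326.9, 228.8], 0.9), ([283.5, 234.8], 0.54), ([242.0, 244.6], 0.47)]
cart_yellow_centre top [([171.6, 233.1], 0.61), ([338.4, 195.4], 0.39)]
cart_yellow_centre side [([281.1, 281.3], 0.69), ([281.1, 251.6], 0.58)]
cart_black_centre top [([136.7, 240.5], 0.8)]
cart_black_centre side [([282.9, 279.6], 0.92), ([254.0, 158.4], 0.35)]
rack top [([172.6, 233.6], 0.65)]
rack side [([284.9, 269.1], 0.83)]
reader top [([352.2, 212.2], 0.86)]
reader side [([269.0, 178.5], 0.68)]
collar top [([386.2, 197.3], 0.68)]
collar side [([257.2, 148.7], 0.42)]
cap top [([339.9, 193.7], 0.7)]
cap side [([253.6, 157.9], 0.5)]
reagent top [([255.4, 129.1], 0.87), ([169.2, 235.8], 0.68)]
reagent side [([188.2, 220.5], 0.95)]
cassette top [([263.6, 237.5], 0.72), ([353.8, 212.6], 0.72), ([205.5, 235.7], 0.39)]
cassette side [([289.3, 217.7], 0.59)]
{'t': 1.0, 'joint_pos': array([ 1. ,  0.3, -0. ,  1.3, -0. ,  1.4]), 'joint_velocities': array([ 0., -0.,  0.,  0.,  0., -0.]), 'joint_efforts': array([ -0. , -63.7,  38.5,   0. ,  -0. ,   0. ]), 'ee_pos': array([188.8, 489.9, 231.3]), 'ee_rot': array([0. , 0.2, 1. , 0. ]), 'ft_force': array([-0.5,  0.6,  0.3]), 'ft_torque': array([-0.,  0.,  0.]), 'grip_width': 0.9985458474856267}
```

View pics/top.png

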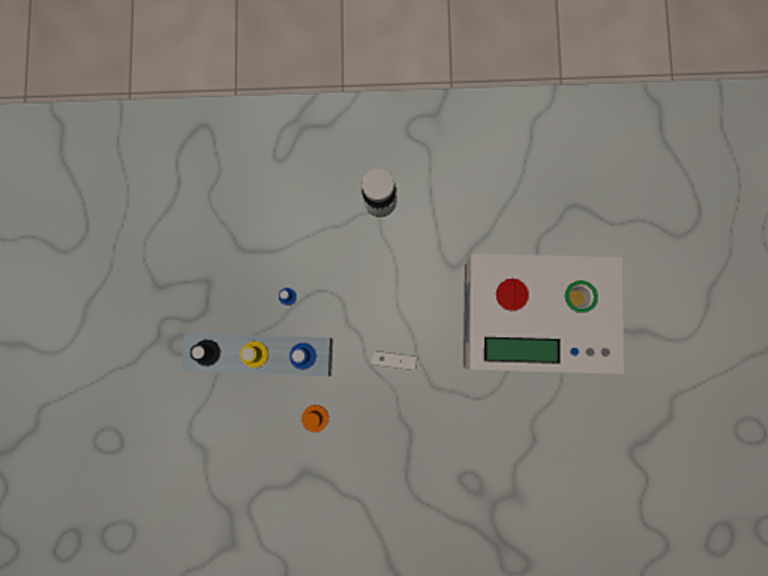

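View pics/side.png

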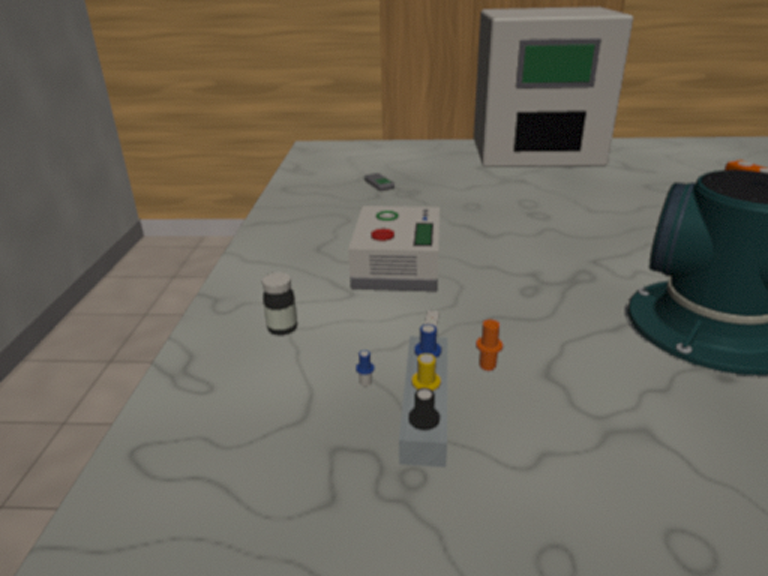

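Top view (1.5x pixels): there are three candidates. The large blue cartridge is in the rack's right hole at (302,355), a small blue one stands free at (287,296), and an orange one stands at (315,419). The one meant is the rack blue one, as it's not orange and is the larger of the two blues. The green ring is at (581,296) and the red cap at (512,294). I'll confirm with a crop and measure.

```bash
python3 - <<'E'
from h import *
np.set_printoptions(precision=1,suppress=True)
T=vision.camera("top");S=vision.camera("side")
save(T,"crop.png",(115,180,235,300),5)
f=T["frame"]
print("cam",-np.array(T["R"]).T@T["t"],-np.array(S["R"]).T@S["t"])
h=cv2.cvtColor(f,cv2.COLOR_RGB2HSV)
print("blue net top",onz(T,[202.1,239.4],43),"tri",tri(T,[202.1,239.4],S,[283.5,234.8]))
for n,uv in(("yellow",[171.6,233.1]),("black",[136.7,240.5])): print(n,onz(T,uv,43))
print("collar",onz(T,[386.2,197.3],90),tri(T,[386.2,197.3],S,[257.2,148.7]))
print("cap",onz(T,[339.9,193.7],90)); print("reader",onz(T,[352.2,212.2],0)); print("rack",onz(T,[172.6,233.6],0))
# colour-mask based
def box(lo,hi,win):
    m=cv2.inRange(h,lo,hi); z=np.zeros_like(m); x0,y0,x1,y1=win; z[y0:y1,x0:x1]=m[y0:y1,x0:x1]; return z
m=box((40,90,60),(85,255,255),(370,180,405,215)); e=cv2.minEnclosingCircle(cv2.findNonZero(m)); print("green",e,onz(T,e[0],95))
m=box((100,90,40),(130,255,255),(185,220,218,252)); e=cv2.minEnclosingCircle(cv2.findNonZero(m)); print("blueflange",e,onz(T,e[0],48))
m=box((20,90,60),(35,255,255),(155,220,185,252)); e=cv2.minEnclosingCircle(cv2.findNonZero(m)); print("yellowflange",e,onz(T,e[0],48))
mk=[d for d in vision.masks_of("rack",T)][:1]
for d in mk: print(cv2.minAreaRect(cv2.findNonZero(d["pixels"].astype(np.uint8))),d["score"],d["box"])
for p in([123,222],[123,248],[221,248],[221,225]): print(p,onz(T,p,42))
W=vision.camera("wrist"); save(W,"w0.png")
print("wrist K",W["K"],"cam",-np.array(W["R"]).T@W["t"],np.array(W["R"]))
E
```

```text
cam [494.   -5.5 917. ] [523.4 861.7 562.1]
blue net top [496.  144.8  43. ] tri [498.9 145.4  39. ]
yellow [512.  216.2  43. ]
black [496.4 298.2  43. ]
collar [ 579.7 -268.5   90. ] [ 580.2 -274.2   72.1]
cap [ 589.9 -168.3   90. ]
reader [ 554.6 -213.5    0. ]
rack [511.6 224.7   0. ]
green ((387.0666809082031, 197.06666564941406), 10.724312782287598) [ 579.6 -268.8   95. ]
blueflange ((201.243896484375, 236.97561645507812), 8.815908432006836) [501.6 145.9  48. ]
yellowflange ((168.86207580566406, 235.62069702148438), 9.241534233093262) [506.2 221.3  48. ]
((171.18702697753906, 236.2007293701172), (100.04359436035156, 25.830974578857422), 2.02136492729187) 0.88 [120.1, 220.3, 222.8, 251.3]
[123, 222] [540.2 331.9  42. ]
[123, 248] [479.6 330.6  42. ]
[221, 248] [475.4 101.1  42. ]
[221, 225] [528.5 100.6  42. ]
wrist K [[297.3   0.  257.3]
 [  0.  297.3 187.5]
 [  0.    0.    1. ]] cam [116.4 517.7 373.9] [[ 0.4  0.9 -0. ]
 [ 0.9 -0.3  0.3]
 [ 0.3 -0.1 -1. ]]
```

View pics/crop.png

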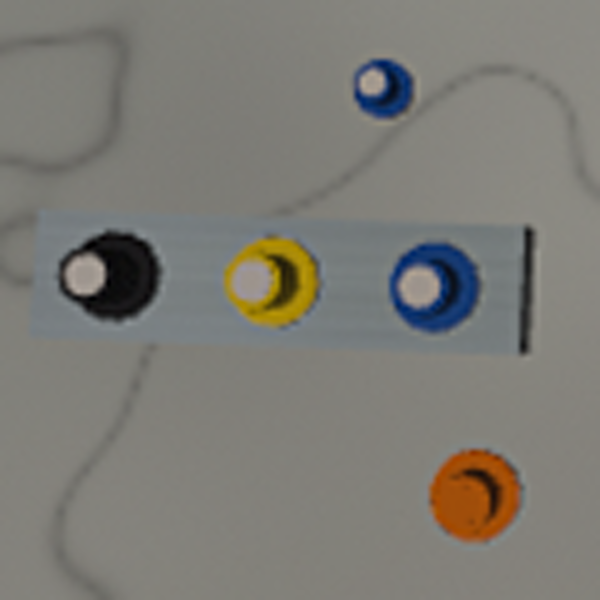

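```bash
cat >> h.py <<'E'
from scipy.spatial.transform import Rotation as Ro
def Rt(s):
    q=s["ee_rot"]; return Ro.from_quat([q[1],q[2],q[3],q[0]])
def plan(xyz,jaw=None):
    s=ctrl.state(); R=Rt(s); d=R.inv().apply(np.array(xyz)-s["ee_pos"])/100
    out=[np.round(d,3).tolist()]
    if jaw is not None:
        z=np.array([0,0,-1.]); y=np.array([jaw[0],jaw[1],0.]);y/=np.linalg.norm(y)
        if y@R.as_matrix()[:,1]<0:y=-y
        G=Ro.from_matrix(np.c_[np.cross(y,z),y,z]); out.append(np.round((R.inv()*G).as_rotvec()/.5,3).tolist())
    print("pos",s["ee_pos"].round(1),"t",s["t"],"F",s["ft_force"].round(1),"w",round(s["grip_width"],3),"axes\n",R.as_matrix().round(3),"\nplan",out)
E
python3 -c "
from h import *
plan([500.5,145,180],[1,-.018])"
```

```text
pos [188.8 489.9 231.3] t 1.2 F [-0.2  0.3  0.4] w 0.998 axes
 [[-0.933  0.36   0.   ]
 [ 0.36   0.933  0.   ]
 [ 0.     0.    -1.   ]] 
plan [[-4.149, -2.098, 0.513], [0.0, -0.0, 2.442]]
```

Call:
apply_moves --increments '[[[-0.5,-0.25,0.1,0,0,0.35,1],[-1,-0.5,0.1,0,0,0.7,1],[-1,-0.5,0.1,0,0,1,1],[-1,-0.5,0.1,0,0,1,1]]]' --newtons 40

```text
t: 1.7
ee_pos: [264.4, 407.0, 221.4]
ee_rot: [0.0, 0.42, 0.907, 0.0]
ft_force: [0.3, 0.4, 0.5]
grip_width: 1.001
```

```bash
python3 -c "
from h import *
plan([500.5,145,180],[1,-.018])"
```

```text
pos [264.4 407.  221.4] t 1.7 F [0.3 0.4 0.5] w 1.001 axes
 [[-0.646  0.763  0.   ]
 [ 0.763  0.646  0.   ]
 [ 0.     0.    -1.   ]] 
plan [[-3.525, 0.107, 0.414], [0.0, -0.0, 1.442]]
```

Call:
apply_moves --increments '[[[-0.5,0,0.1,0,0,0.35,1],[-1,0.03,0.1,0,0,0.7,1],[-1,0.03,0.1,0,0,1,1],[-1,0.03,0.1,0,0,1,1]]]'

```text
t: 2.2
ee_pos: [331.0, 333.2, 211.3]
ee_rot: [-0.0, 0.63, 0.776, 0.0]
ft_force: [-0.9, -0.9, -0.2]
grip_width: 1.002
```

Call:
apply_moves --increments '[[[-0.5,0.3,0.1,0,0,0.2,1],[-1,0.6,0.1,0,0,0.44,1],[-1,0.6,0.1,0,0,0.44,1],[-1,0.6,0.1,0,0,0.44,1]]]'

```text
t: 2.7
ee_pos: [409.5, 247.8, 201.2]
ee_rot: [-0.0, 0.711, 0.703, -0.0]
ft_force: [-0.0, 0.8, 0.3]
grip_width: 0.999
```

```bash
python3 -c "
from h import *
plan([500.5,145,180],[1,-.018])"
```

```text
pos [409.5 247.8 201.2] t 2.7 F [-0.   0.8  0.3] w 0.999 axes
 [[ 0.012  1.    -0.   ]
 [ 1.    -0.012  0.   ]
 [ 0.    -0.    -1.   ]] 
plan [[-1.017, 0.922, 0.212], [-0.001, -0.0, 0.012]]
```

Call:
apply_moves --increments '[[[-0.5,0.46,0.1,0,0,0,1],[-1,0.92,0.21,0,0,0.012,1],[-1,0.92,0.21,0,0,0.012,1],[-1,0.92,0.21,0,0,0.012,1]]]'

```text
t: 3.2
ee_pos: [499.8, 146.4, 180.1]
ee_rot: [-0.0, 0.714, 0.7, -0.0]
ft_force: [1.2, -0.3, 0.2]
grip_width: 0.997
```

```bash
cat >> h.py <<'E'
def fish(c,X):
    K,R,t=map(np.array,(c["K"],c["R"],c["t"])); p=R@np.array(X,float)+t
    th=np.arctan2(np.hypot(p[0],p[1]),p[2]); r=np.hypot(p[0],p[1]); return np.array([K[0,2]+K[0,0]*th*p[0]/r,K[1,2]+K[1,1]*th*p[1]/r])
def fray(c,uv,z):
    K,R,t=map(np.array,(c["K"],c["R"],c["t"])); x=(uv[0]-K[0,2])/K[0,0];y=(uv[1]-K[1,2])/K[1,1];th=np.hypot(x,y)
    d=R.T@np.array([np.sin(th)*x/th,np.sin(th)*y/th,np.cos(th)]);o=-R.T@t; return o+d*(z-o[2])/d[2]
E
python3 - <<'E'
from h import *
np.set_printoptions(precision=1,suppress=True)
plan([500.5,145,51],[1,-.018])
W=vision.camera("wrist"); 
print(-np.array(W["R"]).T@W["t"])
for d in vision.tip_of("cart_blue_centre",W)[:3]: print(d,fray(W,d["uv"],43))
h=cv2.cvtColor(W["frame"],cv2.COLOR_RGB2HSV);m=cv2.inRange(h,(100,90,40),(130,255,255))
n,l,st,ce=cv2.connectedComponentsWithStats(m)
for i in range(1,n):
    if st[i,4]>60: print(st[i],ce[i],fray(W,ce[i],60))
c=W["frame"].copy()
for X in([500.5,145,84],[500.5,145,48]):
    u=fish(W,X);cv2.circle(c,tuple(int(v) for v in u),3,(255,0,0),1);print(u)
W["frame"]=c; save(W,"w1.png",None,1.5)
E
```

```text
pos [499.8 146.4 180.1] t 3.2 F [ 1.2 -0.3  0.2] w 0.997 axes
 [[ 0.  1. -0.]
 [ 1. -0.  0.]
 [ 0. -0. -1.]] 
plan [[-0.014, 0.008, 1.291], [-0.001, -0.0, -0.005]]
[501.3 223.7 322.8]
{'uv': [257.5, 179.2], 'score': 0.94} [499.3 143.6  43. ]
{'uv': [351.2, 145.2], 'score': 0.86} [592.  176.7  43. ]
{'uv': [164.2, 194.5], 'score': 0.6} [402.9 129.5  43. ]
[336 135  29  27 425] [348.1 146.8] [583.5 178.   60. ]
[ 236  158   43   47 1151] [256.8 176.5] [498.8 151.   60. ]
[258.9 190.9]
[258.7 179.2]
```

View pics/w1.png

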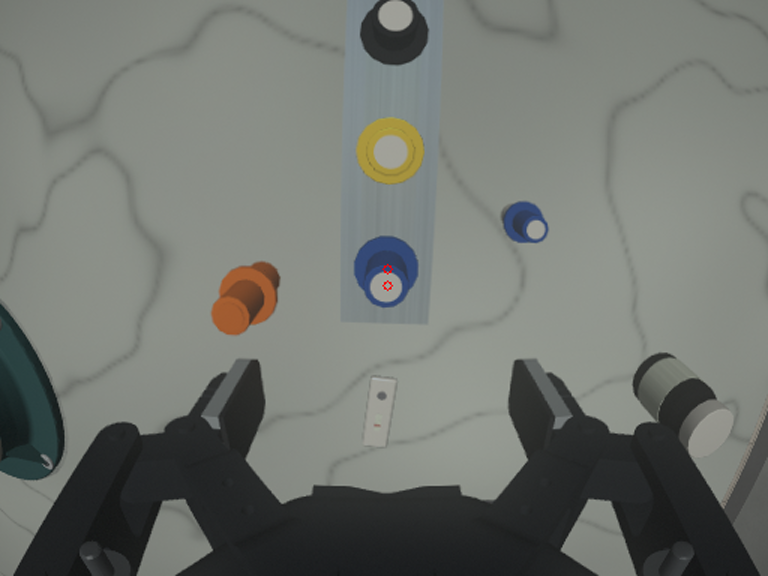

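Wrist view: the rack blue cartridge's top is at (386,287), within 2 px of the predicted (388,286). The small blue one is at (525,222), well away. Descending.

Call:
apply_moves --increments '[[[-0.018,0,0.4,0,0,0,1],[-0.018,0,0.8,0,0,0,1],[-0.018,0,0.95,0,0,0,1],[-0.018,0,0.95,0,0,0,1]]]'

```text
t: 3.8
ee_pos: [498.9, 144.9, 85.0]
ee_rot: [-0.001, 0.714, 0.7, -0.001]
ft_force: [-0.4, -0.5, 0.5]
grip_width: 1.001
```

Call:
apply_moves --increments '[[[0,0,0.15,0,0,0,1],[0,0,0.33,0,0,0,1],[0,0,0.33,0,0,0,1]]]'

```text
t: 4.18
ee_pos: [499.7, 144.4, 52.6]
ee_rot: [-0.0, 0.715, 0.699, -0.0]
ft_force: [0.8, -0.4, 0.5]
grip_width: 0.996
```

Call:
apply_moves --increments '[[[0,0,0,0,0,0,-1],[0,0,0,0,0,0,-1],[0,0,0,0,0,0,-1],[0,0,0,0,0,0,-1],[0,0,0,0,0,0,-1]]]' --newtons 60

```text
t: 4.8
ee_pos: [500.5, 143.8, 52.9]
ee_rot: [0.0, 0.715, 0.699, 0.0]
ft_force: [-2.2, 0.0, 8.2]
grip_width: 0.286
```

Call:
apply_moves --increments '[[[0,0,0,0,0,0,-1],[0,0,0,0,0,0,-1],[0,0,0,0,0,0,-1]]]'

```text
t: 5.18
ee_pos: [500.4, 143.8, 52.9]
ee_rot: [0.0, 0.715, 0.699, 0.0]
ft_force: [-1.9, 0.1, 8.4]
grip_width: 0.289
```

Call:
apply_moves --increments '[[[0,0,-0.15,0,0,0,-1],[0,0,-0.35,0,0,0,-1],[0,0,-0.65,0,0,0,-1],[0,0,-1,0,0,0,-1],[0,0,-1,0,0,0,-1]]]'

```text
t: 5.8
ee_pos: [501.4, 143.9, 154.5]
ee_rot: [0.001, 0.715, 0.699, 0.002]
ft_force: [1.0, -0.2, -1.4]
grip_width: 0.288
```

```bash
python3 - <<'E'
from h import *
plan([579.6,-268.5,190],[1,-.018])
W=vision.camera("wrist");save(W,"w2.png",None,1.2)
E
```

```text
pos [501.4 143.9 154.5] t 5.8 F [ 1.  -0.2 -1.4] w 0.288 axes
 [[ 0.023  1.     0.004]
 [ 1.    -0.023  0.   ]
 [ 0.001  0.004 -1.   ]] 
plan [[-4.104, 0.878, -0.354], [0.008, -0.001, -0.01]]
```

View pics/w2.png

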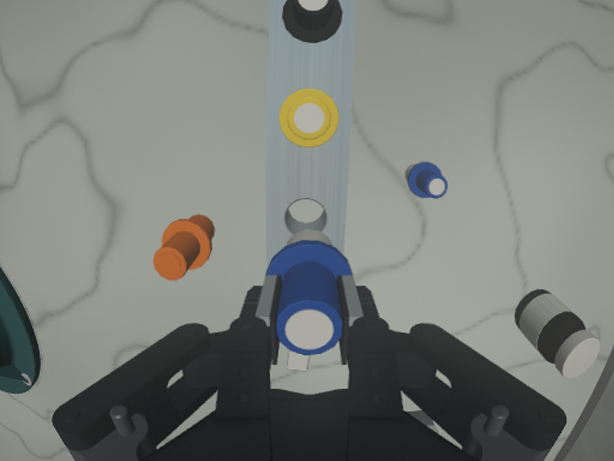

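Call:
apply_moves --increments '[[[-0.3,0.08,-0.2,0,0,0,-1],[-0.65,0.18,-0.4,0,0,0,-1],[-1,0.22,-0.4,0,0,0,-1],[-1,0.22,-0.4,0.008,0,0,-1]]]'

```text
t: 6.35
ee_pos: [519.7, 41.5, 191.3]
ee_rot: [-0.002, 0.716, 0.698, -0.002]
ft_force: [-0.2, 0.1, -1.5]
grip_width: 0.286
```

Call:
apply_moves --increments '[[[-0.35,0.08,0,0,0,0,-1],[-0.7,0.18,0,0,0,0,-1],[-1,0.22,0,0,0,0,-1],[-1,0.22,0,0,0,0,-1]]]'

```text
t: 6.85
ee_pos: [539.5, -58.0, 191.1]
ee_rot: [-0.002, 0.716, 0.698, -0.002]
ft_force: [-0.0, 1.2, -0.6]
grip_width: 0.289
```

Call:
apply_moves --increments '[[[-0.35,0.08,0,0,0,0,-1],[-0.7,0.18,0,0,0,0,-1],[-1,0.22,0,0,0,0,-1],[-1,0.22,0,0,0,0,-1]]]'

```text
t: 7.35
ee_pos: [559.3, -157.9, 191.2]
ee_rot: [-0.002, 0.716, 0.699, -0.002]
ft_force: [0.0, 0.1, -0.9]
grip_width: 0.279
```

Call:
apply_moves --increments '[[[-0.35,0.08,0,0,0,0,-1],[-0.7,0.18,0,0,0,0,-1],[-1,0.22,0,0,0,0,-1],[-1,0.22,0,0,0,0,-1]]]'

```text
t: 7.85
ee_pos: [579.2, -258.0, 191.1]
ee_rot: [-0.002, 0.715, 0.699, -0.001]
ft_force: [0.3, 1.3, -0.6]
grip_width: 0.288
```

Call:
apply_moves --increments '[[[-0.35,0,0,0,0,0,-1],[-0.8,0,0,0,0,0,-1],[-0.8,0,0,0,0,0,-1],[-0.8,0,0,0,0,0,-1],[-0.8,0,0,0,0,0,-1]]]'

```text
t: 8.48
ee_pos: [577.4, -336.4, 192.2]
ee_rot: [-0.002, 0.715, 0.699, -0.001]
ft_force: [-0.6, -0.2, -1.1]
grip_width: 0.285
```

```bash
python3 - <<'E'
from h import *
np.set_printoptions(precision=1,suppress=True)
plan([579.6,-268.5,190],[1,-.018])
W=vision.camera("wrist");save(W,"w3.png",None,1.5)
h=cv2.cvtColor(W["frame"],cv2.COLOR_RGB2HSV);m=cv2.inRange(h,(45,90,60),(85,255,255))
n,l,st,ce=cv2.connectedComponentsWithStats(m)
for i in range(1,n):
    if st[i,4]>60: print("green",st[i],ce[i],fray(W,ce[i],95))
for nm,z in(("collar",90),("cap",90)):
    for d in vision.tip_of(nm,W)[:2]: print(nm,d,fray(W,d["uv"],z))
for d in vision.tip_of("cart_blue_centre",W)[:2]: print(d)
s=ctrl.state(); print("expected cart", fish(W,s["ee_pos"]+[0,0,-10]),fish(W,s["ee_pos"]+[0,0,31]))
m=cv2.inRange(h,(100,90,40),(130,255,255));n,l,st,ce=cv2.connectedComponentsWithStats(m)
for i in range(1,n):
    if st[i,4]>200: print("blue",st[i],ce[i])
E
```

```text
pos [ 577.4 -336.4  192.2] t 8.475 F [-0.6 -0.2 -1.1] w 0.285 axes
 [[ 0.  1. -0.]
 [ 1. -0.  0.]
 [ 0. -0. -1.]] 
plan [[0.68, 0.007, 0.022], [-0.008, -0.001, -0.007]]
green [ 145    0   36   70 2286] [161.9  34.1] [ 501.5 -202.1   95. ]
green [228  82  57  57 948] [255.8 110. ] [ 576.8 -270.3   95. ]
cap {'uv': [255.6, 235.2], 'score': 0.46} [ 573.9 -382.6   90. ]
{'uv': [256.7, 233.7], 'score': 0.65}
expected cart [257.9 237.2] [257.7 278.1]
blue [ 222  200   71   96 3660] [257.2 238.3]
```

View pics/w3.png

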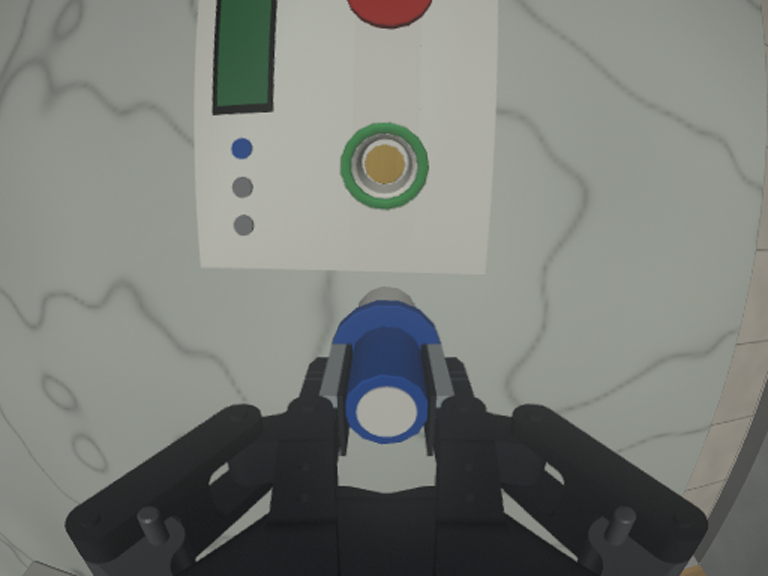

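Wrist view: the open port with the green ring is at (385,165) and the brass plunger shows in it. The cartridge is held upright at (387,400). Ring at about (577–579.6, −269…−270) by both cameras.

Call:
apply_moves --increments '[[[0.3,0.007,0,0,0,0,-1],[0.6,0.007,0,-0.008,0,-0.007,-1],[0.668,0.007,0.2,-0.008,0,-0.007,-1],[0.668,0.007,0.4,-0.008,0,-0.007,-1],[0.668,0.007,0.4,-0.008,0,-0.007,-1]]]'

```text
t: 9.3
ee_pos: [578.6, -270.7, 151.1]
ee_rot: [-0.001, 0.714, 0.7, -0.0]
ft_force: [0.1, 0.1, -0.8]
grip_width: 0.287
```

```bash
python3 - <<'E'
from h import *
np.set_printoptions(precision=2,suppress=True)
plan([578,-269.5,106],[1,-.018])
W=vision.camera("wrist");S=vision.camera("side")
a=cv2.resize(W["frame"][100:340,130:390,::-1],None,fx=1.9,fy=1.9,interpolation=2)
b=cv2.resize(S["frame"][90:190,215:300,::-1],(388,456),interpolation=2)
i=np.hstack([cv2.resize(a,(390,456)),b]); cv2.imwrite("pics/w4.png",i)
T=vision.camera("top")
h=cv2.cvtColor(T["frame"],cv2.COLOR_RGB2HSV)
h=cv2.cvtColor(W["frame"],cv2.COLOR_RGB2HSV);m=cv2.inRange(h,(45,90,60),(85,255,255));m[:140]=0
p=cv2.findNonZero(m)
if p is not None: print("green bbox",cv2.boundingRect(p))
E
```

```text
pos [ 578.6 -270.7  151.1] t 9.3 F [ 0.1  0.1 -0.8] w 0.287 axes
 [[ 0.02  1.   -0.  ]
 [ 1.   -0.02  0.  ]
 [ 0.   -0.   -1.  ]] 
plan [[0.012, -0.006, 0.451], [-0.004, -0.002, -0.002]]
green bbox (128, 140, 160, 76)
```

View pics/w4.png

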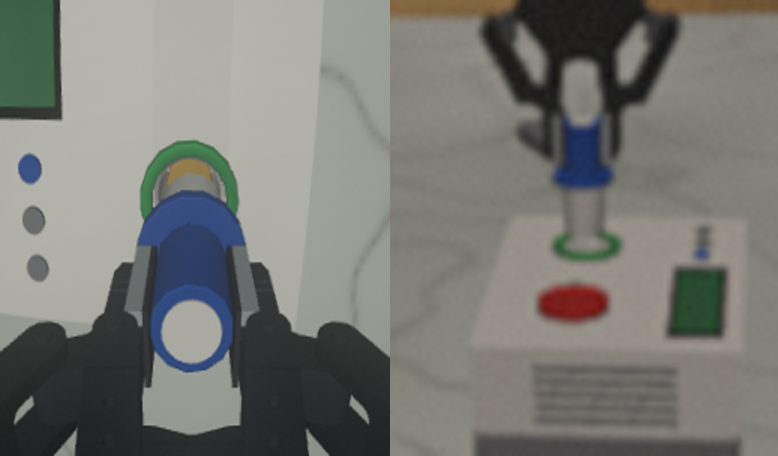

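The cartridge is over the ring, with the foot about 1 mm towards +x. I'll trim that and descend slowly.

Call:
apply_moves --increments '[[[0.012,-0.01,0,-0.004,0,0,-1],[0.012,-0.01,0.06,-0.004,0,0,-1],[0.012,-0.01,0.12,-0.004,0,0,-1],[0.012,-0.01,0.16,-0.004,0,0,-1],[0.012,-0.01,0.16,-0.004,0,0,-1]]]'

```text
t: 10.07
ee_pos: [578.0, -270.2, 135.5]
ee_rot: [0.0, 0.714, 0.7, 0.0]
ft_force: [-0.6, -0.7, -1.1]
grip_width: 0.289
```

Call:
apply_moves --increments '[[[0,0,0.04,0,0,0,-1],[0,0,0.08,0,0,0,-1],[0,0,0.12,0,0,0,-1],[0,0,0.12,0,0,0,-1]]]' --newtons 90

```text
t: 10.58
ee_pos: [578.1, -270.2, 123.6]
ee_rot: [0.0, 0.714, 0.7, 0.001]
ft_force: [-0.8, -1.9, -1.2]
grip_width: 0.278
```

Call:
apply_moves --increments '[[[0,0,0.04,0,0,0,-1],[0,0,0.08,0,0,0,-1],[0,0,0.08,0,0,0,-1]]]'

```text
t: 10.95
ee_pos: [578.4, -270.4, 116.1]
ee_rot: [0.001, 0.714, 0.7, 0.001]
ft_force: [-0.8, -3.8, 2.9]
grip_width: 0.28
```

Call:
apply_moves --increments '[[[-0.007,0,0.0,0,0,0,-1],[-0.007,0,0.03,0,0,0,-1],[-0.007,0,0.06,0,0,0,-1],[-0.007,0,0.06,0,0,0,-1]]]'

```text
t: 11.45
ee_pos: [578.4, -270.7, 110.1]
ee_rot: [0.001, 0.714, 0.7, 0.001]
ft_force: [-2.1, -0.7, 5.0]
grip_width: 0.277
```

Call:
apply_moves --increments '[[[0,0,0.015,0,0,0,-1],[0,0,0.03,0,0,0,-1],[0,0,0.03,0,0,0,-1]]]'

```text
t: 11.82
ee_pos: [578.4, -270.7, 107.4]
ee_rot: [0.001, 0.714, 0.7, 0.001]
ft_force: [-3.2, 0.1, 7.5]
grip_width: 0.277
```

Call:
apply_moves --increments '[[[0,0,0.01,0,0,0,-1],[0,0,0.01,0,0,0,-1]]]'

```text
t: 12.08
ee_pos: [578.4, -270.7, 106.4]
ee_rot: [0.001, 0.714, 0.7, 0.001]
ft_force: [-2.8, -1.0, 7.6]
grip_width: 0.277
```

Call:
apply_moves --increments '[[[0,0,0.006,0,0,0,-1],[0,0,0.006,0,0,0,-1]]]'

```text
t: 12.32
ee_pos: [578.4, -270.8, 106.0]
ee_rot: [0.001, 0.714, 0.7, 0.001]
ft_force: [-4.3, -0.1, 9.7]
grip_width: 0.277
```

Call:
apply_moves --increments '[[[0,0,0.004,0,0,0,-1],[0,0,0.004,0,0,0,-1]]]'

```text
t: 12.58
ee_pos: [578.4, -270.8, 106.0]
ee_rot: [0.001, 0.714, 0.7, 0.001]
ft_force: [-4.8, 1.2, 14.3]
grip_width: 0.28
```

Force has jumped at z = 106.0, where the ring should stop it. The total is about 15 N: 9 N spring plus about 6 N on the ring. I'll hold and check.

Call:
apply_moves --increments '[[[0,0,0,0,0,0,-1],[0,0,0,0,0,0,-1],[0,0,0,0,0,0,-1],[0,0,0,0,0,0,-1]]]'

```text
t: 13.08
ee_pos: [578.4, -270.8, 106.0]
ee_rot: [0.001, 0.714, 0.7, 0.001]
ft_force: [-4.1, -0.2, 14.9]
grip_width: 0.277
```

```bash
python3 - <<'E'
from h import *
W=vision.camera("wrist");S=vision.camera("side")
a=cv2.resize(W["frame"][100:340,130:390,::-1],(390,456),interpolation=2)
b=cv2.resize(S["frame"][90:190,215:300,::-1],(388,456),interpolation=2)
cv2.imwrite("pics/w5.png",np.hstack([a,b]))
for i in range(3):
    vision.camera("top"); s=ctrl.state(); print(s["t"],s["ee_pos"].round(2),s["ft_force"].round(1),s["grip_width"])
E
```

```text
13.225 [ 578.39 -270.77  105.97] [-5.5  1.1 14.5] 0.2803176611690494
13.275 [ 578.43 -270.81  105.99] [-4.4 -0.3 14.8] 0.2814758384568999
13.325 [ 578.44 -270.79  105.98] [-5.7  0.4 14.8] 0.27700341892201785
```

View pics/w5.png

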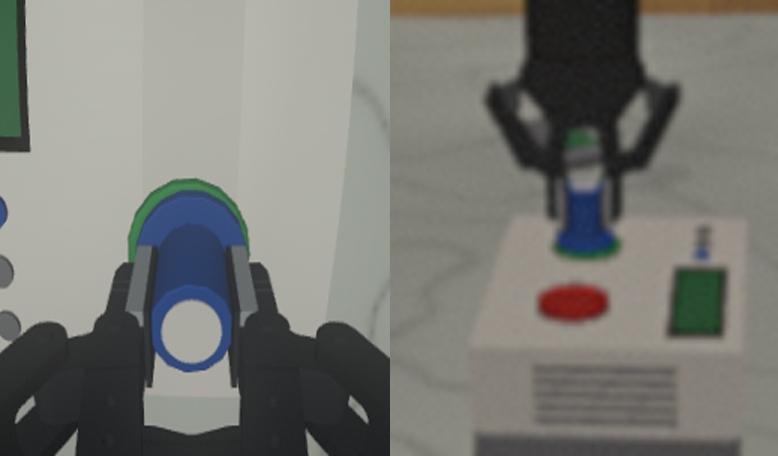

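The flange sits flush on the green ring in both views and the force is steady. Handing in.

```bash
python3 -c "
from h import *
print(order.close_job()); s=ctrl.state(); print(s['t'],s['ee_pos'],s['ft_force'])"
```

```text
the job is handed in; nothing more can be done
None
the job is handed in; nothing more can be done
```

I took the large blue cartridge from the rack, put it into the reader port with the green ring, and pressed it down onto the ring. I handed the job in at about 13.3 s with the arm still holding it there.

**Last checks:**
- **Height:** the TCP was steady at z = 106.0 mm, against the 105.9 mm expected with the flange on the ring.
- **Force:** the wrist read about 14.8 N upward. That is roughly 9 N of spring plus 6–7 N on the ring, within the 3–12 N asked for. It rose sharply on the last step while the height stayed put, which is how the hard stop should feel.
- **Pictures:** the wrist and side views show the flange flush on the ring, with the grip still closed on the cartridge.
- **Other items:** the path stayed clear of the other cartridges, the jar and the cassette. I didn't check their positions again at the end.

**Disagreements:** a sideways force of about 5 N in x remained, so the barrel is probably leaning lightly on the port wall; I left it. The top and wrist cameras differed by about 2 mm on where the ring is, so I aimed between them. The networks also reported the small blue and the orange look-alikes as the blue cartridge; I ruled those out by colour, size and place in the rack.

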